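# Fetch the ring box from under the wire riser with a reacher

### The arm

A 6-joint arm with a two-finger parallel gripper is mounted at the origin on the work surface. World frame = base frame: x ahead of the robot, y to its left, z up, the work surface at z = 0. Lengths are in m, angles in rad, forces in N, time in s.
With the tool pointing down it reaches from about 0.35 to 0.85 m from the base axis. Payload 8.1 kg.
Tool frame: the origin (TCP) lies at the very end of the fingers, on their centre line; the grasp point (between the pads) lies 19 mm behind it; z points along the fingers, x is the direction in which the jaws open and shut, and the axes are right-handed (so a half turn about z gives the same grasp; the last joint's range is limited). The gripper opens to 93 mm and grips with 3 to 60 N. Pads are 15 mm wide; open, the fingers measure 128 mm over their backs; the gripper's body (75 mm by 188 mm) begins 65 mm behind the grasp point.
Start: joints at [1.024, 0.13, 1.488, -0, 1.523, -0.085], TCP at [0.267, 0.537, 0.219] pointing down, gripper open.
Joint ranges: [-2.96, 2.96], [-0.89, 2.26], [0.02, 2.5], [-1.34, 4.48], [0, 2.73], [-2.66, 2.66]. Speed limits (rad/s): [2.39, 2.39, 2.79, 3.14, 3.14, 3.14].

### API

Orientations are given as a rotation vector (axis times angle).
In Python, from plant import robot gives the robot as it stands. The module is installed in compiled form; this text tells all that it offers.
- The arm moves only by the tool jog_arm, never from a script. Its argument "commands" is one flat list of numbers, 5 for each row, row after row: the gripper's target within -1 to 1 (shut at 1, half-way at 0, fully open at -1), then the shift along the tool's x, y, z in m, then the turn about the tool's z in degrees. A call has 1 to 20 rows; each row shifts and turns the commanded pose from where the row before left it, along the tool's axes as they then stand; what a row does not reach is not made up. A row lasts 1/12 s, in which the tool goes at most 41.7 mm and 7.16 degrees, less where a joint would pass 70% of its speed; a pose out of reach is approached as far as the arm can. A call is refused whole if a number of a shift passes 0.0417 or a number of a turn 7.16, either way. A call with a gripper value outside its range is refused whole. The fingers move at their own pace and stop on an object; "grip_force" is the grip in N (left out, the last holds). Time passes only in rows, so rows that do not move let the fingers close. It gives the time, the measured TCP pose, the force and the opening at its end, in the units of the state.
- robot.read_state(): the state, without advancing time (a new reading comes with each control period).
- robot.read_camera(name): name is "side" or "top" or "wrist"; returns a dict with "img" (400x640x3 uint8, blue, green, red), "vfov" (degrees; the focal length in pixels is half the picture's height over the tangent of half this angle, whatever the lens; pixels are square), "cx", "cy" (the principal point, pixels), "k1" (the pictures are not rectified: a ray, as slopes to the right and down, at radius r is drawn at 1 + k1 r^2 times it, then the intrinsics apply), "extrinsics" (4x4, takes a point from world to camera coordinates). Camera axes: x right, y down, z forward; pixel columns grow to the right and rows downward; lengths in m; the calibration is good to about 2 mm. A picture is of the moment at which its call begins. There is no depth.
- robot.close_job(): hands the job in, once; it reports no verdict.
Trained networks look in a picture, given as the dict that the camera call returned (one of the last four; its "shot" number tells which), for a name from the list of things; names that differ only in an ending like _2 or _b are one class to them, and where a whole thing is asked for, a point or a joint stands for the part that bears it (a point fixed in the world has none). Each returns a list of dicts, best first, with "score" (0 to 1); they miss things now and then, are a little off and sometimes report something else, mostly with a low value. They report only what shows in the picture. A call takes as long as a camera call. They do not tell look-alikes from the thing itself.
- robot.recognise(thing, picture): "box" ([centre column, centre row, width, height] as shares, 0 to 1, of the picture: columns of its width, rows of its height, round what is visible of it).
- robot.pinpoint(thing, picture): "position" ([row, column] as shares, 0 to 1, of the picture: columns of its width, rows of its height: a listed point, or the origin of a listed thing).
The state is a dict: "t": time; "q": joint angles; "dq": joint speeds; "joint_torque": joint torques, N m; "tool_pos": TCP position; "orientation": TCP orientation; "force": force on the tool from outside, world axes, zero at the start; "wrist_torque": the same for the moment, N m; "opening": finger opening in m.
Only numpy, scipy, OpenCV 4.12 (cv2) and the standard library are available. Lean on these libraries where they do the work, as an engineer would, in place of code of your own. Each camera call takes 0.05 s, during which the arm holds its last target.

### The job

The little square ring box has ended up under the low wire riser. Take the reacher by its grip and, with its jaws still open, slide them in on either side of the box, squeeze the trigger so that the jaws close on it, draw it right out in front of the riser, then let go so that the box stands upright and the reacher lies flat on the nightstand. Use only the reacher on the box, and leave the round box under the riser where it is.

Things in the scene. Friction and masses are not known exactly. Their poses are not given: they have to be found in the camera images.
- reacher: Grey plastic pistol-grip reacher with aluminium shaft, lying flat, 390 mm long, 220 g. Origin: on its underside in the middle of the grip; +x towards the jaws, +y along the handle away from the shaft (16 mm thick, 16 mm high axis, at y = -50 mm). Handle: bar 20 mm thick, 32 mm high, back face x = -28 mm, y = -47 to +47. Trigger: pale bar, 30 mm high, y = -34 to +28, front face x = +28 mm when out.
- grip (a point): Where to grip the reacher, 20 mm above its origin: from above, one finger behind the handle, one before the trigger, closing along the reacher's x. 56 mm wide with the trigger out, 36 mm fully in. The handle's back face stays at x = -28 mm, so squeezed by s the middle of the two faces is at x = -s/2.
- trigger (a joint): Trigger travel towards the handle, m: 0 out (jaws open), 0.020 fully in. A spring pushes it out with 12 N at 0, 16 N at 0.020. About 5 mm in (grip 51 mm wide), the reacher is held well enough to be moved just above the table with jaws still open. Gap between the pads: 80 mm at 0, 65 mm at 5 mm, 52 mm at 9 mm; they meet the ring box at about 14 mm.
- jaws (a point): Midway between the jaws' pale rubber pads, where the ring box belongs: x = +338, y = -50, z = 17 mm in the reacher's frame, axes as the reacher's. The pads are 30 mm long, 4 to 30 mm high, their tips about 15 mm beyond this point; they swing level from both sides, 110 mm over the outsides when open.
- ring_box: Small square wooden ring box with dark seam and tiny brass clasp, 36 x 36 mm, 33 mm high, about 50 g, standing under the riser. Origin: centre of its underside. Its sides are parallel to its x and y axes and within 9 degrees of square to the riser.
- round_box: Round box of the same wood, 42 mm across, 30 mm high, under the riser about 130 mm beside the ring box; not to be disturbed. Origin: centre of its underside.
- riser: Low steel-wire riser shelf, fixed: 152 mm deep (x), 300 mm wide (y), 69 mm high, open below but for 8 mm thick corner legs and a rail on the table at each end (y = +-146 mm); about 60 mm clear beneath its wires. Origin: on the table under its centre. Its -x side is the front, facing the reacher's jaws; front edge at x = -76 mm.
Not all that is in view belongs to the job. What is shaped like the ring_box but orange or purple is not meant.

How it is judged:
By the outcome, as a careful person would: the job done as asked, in the order asked, and still so for the second after the job is handed in, with the robot touching nothing.
It also fails if it takes over 45 s, if anything falls off the work surface, if the arm or the gripper's body presses on something with over 40 N, if the wrist force passes 120 N, or if a joint passes its speed limit or range.

## Working session

There is one attempt and no reset: what is moved stays moved. The work goes in short steps, Python scripts to look and compute and a tool call to move; the robot and the scene stay as the last step left them, time stands still between calls to the robot, and variables do not carry over. Pictures are saved under pics/ and viewed, and the job is handed in when it is done.

Besides the shell and the picture viewer there is one more tool, called after ">>>" as name(argument=value, ...) on one line, values as JSON. jog_arm: Moves the arm, as the interface text tells. Its arguments: {"type":"object","properties":{"commands":{"type":"array"},"grip_force":{"type":"number"}},"required":["commands"]}

```bash
mkdir -p pics; ls; cat > h.py <<'E'
import numpy as np, cv2, pickle
from plant import robot
def ray(c,row,col):
    f=200/np.tan(np.radians(c['vfov'])/2)
    d=np.array([(col-c['cx'])/f,(row-c['cy'])/f]); u=d.copy()
    for _ in range(30): u=d/(1+c['k1']*(u@u))
    E=np.array(c['extrinsics']);R=E[:3,:3];t=E[:3,3]
    return -R.T@t, R.T@np.array([u[0],u[1],1])
def onz(c,row,col,z):
    o,d=ray(c,row,col); return o+d*(z-o[2])/d[2]
def proj(c,p):
    f=200/np.tan(np.radians(c['vfov'])/2)
    E=np.array(c['extrinsics']);q=E[:3,:3]@np.array(p)+E[:3,3]
    u=q[:2]/q[2]; u=u*(1+c['k1']*(u@u)); return u*f+np.array([c['cx'],c['cy']])
E
python3 - <<'E'
from h import *
for n in ['top','side']:
    c=robot.read_camera(n); cv2.imwrite(f'pics/{n}0.png',c['img']); pickle.dump(c,open(f'{n}0.pkl','wb'))
    print(n,c['vfov'],c['k1'],ray(c,200,320))
    for t in ['reacher','ring_box','round_box','riser','grip','jaws']:
        for r in robot.pinpoint(t,c)[:4]:
            row,col=r['position'][0]*400,r['position'][1]*640
            z={'grip':.02,'jaws':.017}.get(t,0)
            print(t,round(r['score'],2),round(row),round(col),onz(c,row,col,z).round(3))
print(robot.read_state())
E
```

```text
pics
top 50.12030194788724 0.017363683692828143 (array([0.47706044, 0.01812716, 0.94920866]), array([ 0.15100265,  0.01088559, -0.98848799]))
reacher 0.58 224 464 [ 0.566 -0.289  0.   ]
ring_box 0.89 135 179 [0.775 0.352 0.   ]
ring_box 0.88 189 167 [0.651 0.375 0.   ]
ring_box 0.83 192 231 [0.641 0.229 0.   ]
ring_box 0.82 258 277 [0.494 0.124 0.   ]
round_box 0.84 249 224 [0.514 0.242 0.   ]
riser 0.61 219 223 [0.581 0.245 0.   ]
grip 0.7 228 467 [ 0.556 -0.289  0.02 ]
side 49.010790160825785 -0.0005288075759227505 (array([ 0.61246408, -0.85584189,  0.75047863]), array([ 0.03264428,  0.77357857, -0.6336988 ]))
reacher 0.6 308 282 [ 0.563 -0.292  0.   ]
ring_box 0.78 185 265 [0.499 0.13  0.   ]
ring_box 0.71 141 287 [0.553 0.362 0.   ]
ring_box 0.68 163 315 [0.642 0.234 0.   ]
ring_box 0.63 139 319 [0.656 0.377 0.   ]
round_box 0.57 161 278 [0.53  0.249 0.   ]
grip 0.57 300 279 [ 0.557 -0.286  0.02 ]
jaws 0.95 195 292 [0.575 0.063 0.017]
{'t': 0.7, 'q': array([ 1.02362233e+00,  1.30366528e-01,  1.48817990e+00,  2.86640098e-05,
        1.52297218e+00, -8.53801082e-02]), 'dq': array([ 0.00075548, -0.00104744,  0.00060059,  0.00090437,  0.00227076,
       -0.00054018]), 'joint_torque': array([ 1.25223210e-03, -5.59584439e+01, -4.91953146e+01,  7.71527854e-02,
        2.23245443e-02, -2.45168314e-05]), 'tool_pos': array([0.26730729, 0.53719719, 0.21866628]), 'orientation': array([-2.67081731e+00, -1.65407632e+00, -8.34160431e-05]), 'force': array([0.38290312, 0.32027827, 0.2498342 ]), 'wrist_torque': array([0.05341615, 0.00726032, 0.01121298]), 'opening': 0.09331075369866655}
```

View pics/top0.png

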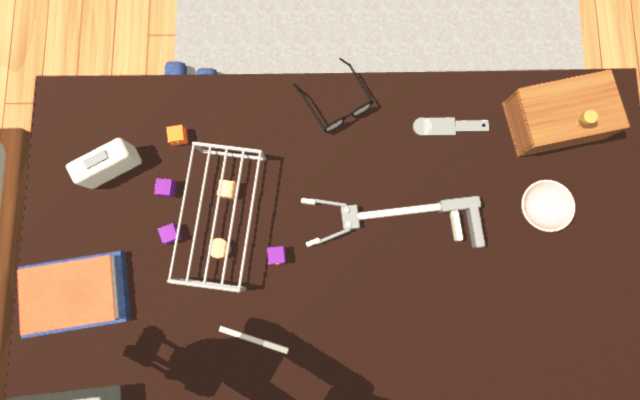

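View pics/side0.png

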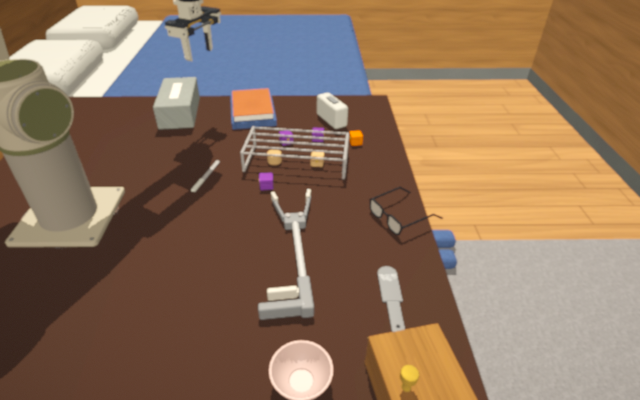

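```bash
python3 - <<'E'
from h import *
c=pickle.load(open('top0.pkl','rb'))
cv2.imwrite('pics/topcrop.png',cv2.resize(c['img'][110:310,130:330],(800,800),interpolation=cv2.INTER_CUBIC)[:600])
cv2.imwrite('pics/topcrop2.png',cv2.resize(c['img'][175:275,270:490],None,fx=3.6,fy=3.6,interpolation=cv2.INTER_CUBIC))
c=pickle.load(open('side0.pkl','rb'))
cv2.imwrite('pics/sidecrop.png',cv2.resize(c['img'][110:230,200:360],(800,600),interpolation=cv2.INTER_CUBIC))
E
```

```text
(no output)
```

View pics/topcrop.png

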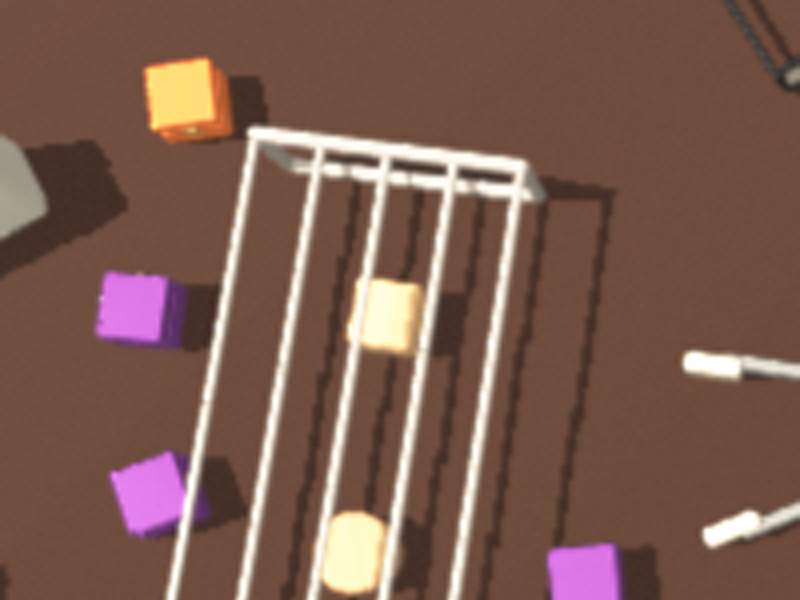

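View pics/topcrop2.png

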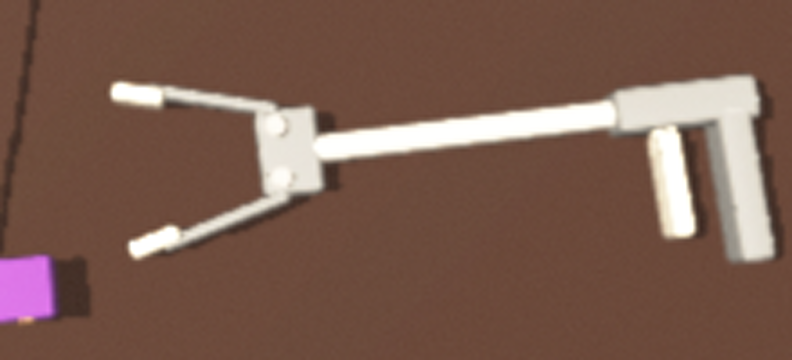

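View pics/sidecrop.png

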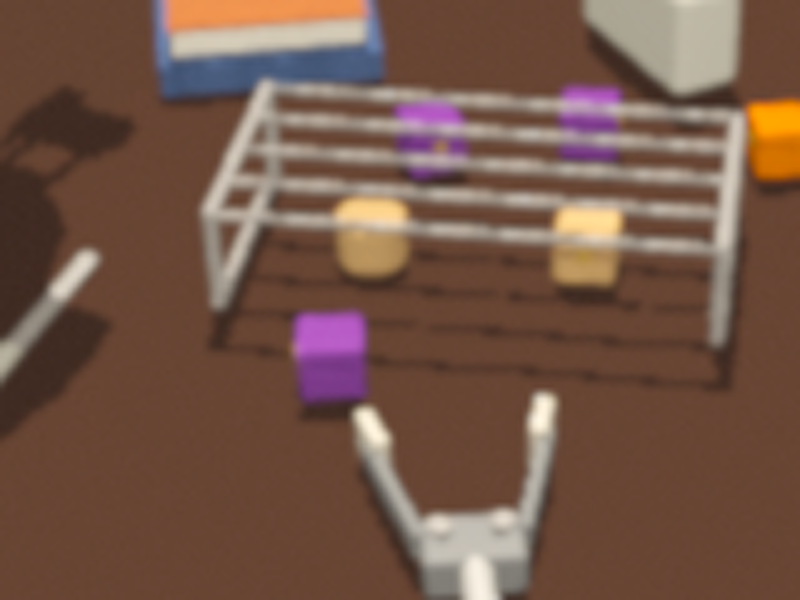

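Candidates for ring_box, in top view pixels (col,row):
- Orange at (178,135).
- Purple at (165,188), (168,234) and (277,256).
- Natural wood at (229,189).

The one meant is the wooden box at (229,189): it is wood, square and under the riser. The crop shows the square top, and the side crop shows a brass dot on its face. The round box is at (219,248).

Next I refine the poses by fitting models.

```bash
cat > fit.py <<'E'
from h import *
from scipy.optimize import least_squares, minimize
def T(p,pts):
    x,y,a=p; c,s=np.cos(a),np.sin(a)
    return np.array([[x+c*q[0]-s*q[1],y+s*q[0]+c*q[1],q[2]] for q in pts])
def cube(x0,x1,y0,y1,z0,z1): return [(x,y,z) for x in(x0,x1) for y in(y0,y1) for z in(z0,z1)]
def sil(c,P,S=4,shape=(400,640)):
    m=np.zeros((shape[0]*S,shape[1]*S),np.uint8)
    pts=np.array([proj(c,q) for q in P])
    h=cv2.convexHull(((pts+.5)*S).astype(np.float32)).astype(int)
    cv2.fillConvexPoly(m,h,1); return cv2.resize(m.astype(np.float32),shape[::-1],interpolation=cv2.INTER_AREA)
E
python3 - <<'E'
from fit import *
for n,roi in [('top',(170,205,212,245)),('side',(145,175,305,332))]:
    c=pickle.load(open(n+'0.pkl','rb'));r0,r1,c0,c1=roi
    im=c['img'][r0:r1,c0:c1]
    cv2.imwrite(f'pics/rb_{n}.png',cv2.resize(im,None,fx=16,fy=16,interpolation=cv2.INTER_NEAREST))
    hsv=cv2.cvtColor(im,cv2.COLOR_BGR2HSV)
    print(n)
    for r in range(0,im.shape[0],1): print(r+r0,' '.join('%3d'%v for v in (im[r,:,2].astype(int)-im[r,:,0])))
E
```

```text
top
170  51  49  50  48  35  31  44  50  49  39  14  21  34  44  48  49  49  49  49  49  38  31  44  49  49  48  40  12  17  33  42  49  49
171  49  50  49  48  35  31  46  50  49  42  16  24  33  44  50  48  49  49  49  49  36  32  43  49  50  49  42  18  22  34  45  48  49
172  51  49  49  48  36  32  45  49  46  44  17  29  35  46  49  49  49  50  49  41  33  31  44  49  49  48  43  19  26  35  47  49  49
173  50  49  49  46  36  33  44  49  45  42  19  34  38  48  49  50  49  50  48  38  30  30  44  48  50  46  42  20  33  37  49  49  48
174  50  49  40  35  33  43  49  48  44  33  20  34  39  48  49  50  49  50  48  37  30  32  44  48  50  46  42  20  34  37  47  49  50
175  50  48  36  30  32  46  48  50  40  14  18  33  42  48  50  49  50  50  48  35  30  33  46  48  51  43  35  22  34  40  49  49  50
176  50  48  35  30  30  45  49  49  39  14  21  33  43  49  50  49  49  50  48  35  32  42  48  49  50  41  20  19  34  43  49  50  50
177  49  48  37  31  33  45  49  49  42  17  24  32  45  49  49  50  50  48  41  32  33  44  49  50  49  41  17  21  34  44  50  49  49
178  50 
[... 6328 characters left out ...]
  52  53  52  52  53  54  52
169  43  45  45  45  44  44  41  34  34  29  29  31  31  30  29  30  30  34  42  49  50  51  51  50  52  52  53
170  47  48  47  48  47  46  45  45  40  36  35  35  36  36  35  35  36  35  40  42  42  42  44  49  51  52  51
171  51  52  52  52  52  53  52  52  49  47  46  46  46  46  46  45  46  47  45  43  38  39  44  49  51  48  45
172  53  52  52  53  53  53  52  53  51  52  52  52  52  51  52  52  52  51  52  49  48  46  49  52  51  50  48
173  53  53  52  53  53  53  52  53  53  53  53  53  53  52  52  53  53  54  53  52  51  52  52  52  52  51  51
174  53  53  53  53  52  53  52  53  53  53  53  53  52  52  53  52  52  52  52  52  54  54  52  52  52  53  52
```

View pics/rb_top.png

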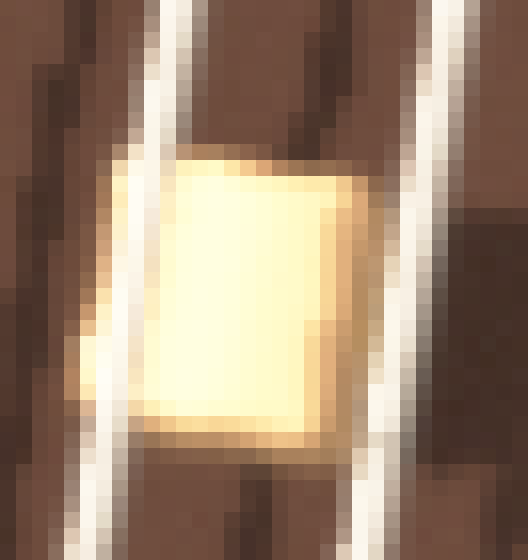

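View pics/rb_side.png

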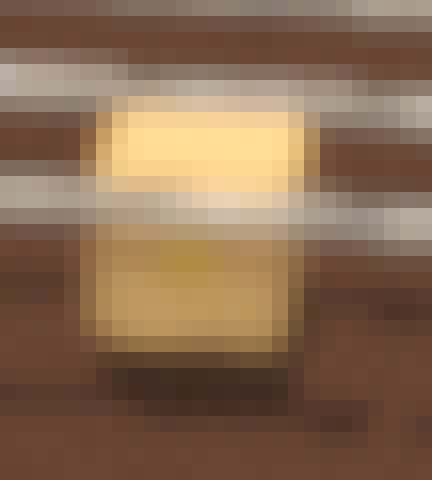

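```bash
cat > f2.py <<'E'
from fit import *
t=pickle.load(open('top0.pkl','rb'));s=pickle.load(open('side0.pkl','rb'))
# ring box, yaw near 90deg: local x -> +Y, local y -> -X
A=.018;Z=.033
def rb(p):
    r=[]
    # image left=+Y=+lx, up=+X=-ly
    for (lx,ly,z),px in [((A,-A,Z),(218.5,179.5)),((-A,-A,Z),(232.6,180.4)),((-A,A,Z),(230.8,196.6)),((A,A,Z),(216.6,195.2)),((-A,A,0),(232.1,198.6))]:
        r+=list(proj(t,T(p,[(lx,ly,z)])[0])-px)
    # side front face (-lx): left col is small x => +ly
    for (lx,ly,z),px in [((-A,A,0),(310.2,166.8)),((-A,-A,0),(322.8,166.8))]:
        r+=list(proj(s,T(p,[(lx,ly,z)])[0])-px)
    return np.array(r)
q=least_squares(rb,[.641,.229,1.57],x_scale=[.01,.01,.1]); print('ring',q.x,np.degrees(q.x[2]),rb(q.x).round(1))
# riser: top corner pts at z~.067 
def ri(p):
    r=[]
    for (lx,ly,z),px in [((.074,-.146,.066),(194.5,144)),((-.074,-.146,.066),(260.5,151.5)),((.074,.146,.066),(171.5,281.5)),((-.074,.146,.066),(243,289))]:
        r+=list(proj(t,T(p,[(lx,ly,z)])[0])-px)
    return np.array(r)
E
cat > f3.py <<'E'
from f2 import *
k=least_squares(ri,[.58,.245,1.45],x_scale=[.01,.01,.1]); print('riser',k.x,np.degrees(k.x[2]),ri(k.x).round(1))
f=lambda u,v:(u/3.6+270-.36,v/3.6+175-.36)
def re(p):
    r=[]
    for q,px in [((-.028,.047,.032),f(776,258)),((-.008,.047,.032),f(737,263)),((.353,-.105,.03),f(111,92)),((.353,.005,.03),f(130,250)),((.028,.028,.030),f(666,240)),((.028,-.034,.030),f(648,130))]:
        r+=list(proj(t,T(p,[q])[0])-px)
    P=[proj(t,T(p,[(x,-.05,.018)])[0]) for x in(.1,.25)]  # shaft centre line
    for px in [f(330,147),f(605,116)]:
        d=P[1]-P[0];n=np.array([-d[1],d[0]])/np.hypot(*d); r+=[3*n@(np.array(px)-P[0])]
    return np.array(r)
g=least_squares(re,[.56,-.289,1.65],x_scale=[.01,.01,.1]); print('reacher',g.x,np.degrees(g.x[2]),re(g.x).round(1))
print('jaws',T(g.x,[(.338,-.05,.017)]),'grip',T(g.x,[(0,0,.02)]))
print('rounds')
for n,c in(('top',t),('side',s)):
    im=c['img'].copy();im=cv2.resize(im,None,fx=4,fy=4,interpolation=cv2.INTER_CUBIC)
    def dr(P,col):
        pts=np.array([proj(c,a) for a in P]);h=cv2.convexHull(((pts+.5)*4).astype(np.float32)).astype(int);cv2.polylines(im,[h],True,col,1)
    dr(T(q.x,cube(-A,A,-A,A,0,Z)),(255,0,0))
    dr(T(k.x,cube(-.076,.076,-.15,.15,0,.069)),(0,255,0))
    for b in [(-.028,-.008,-.047,.047,0,.032),(.012,.028,-.034,.028,0,.03),(.323,.353,-.105,-.095,.004,.03),(.323,.353,-.005,.005,.004,.03),(.06,.28,-.058,-.042,.008,.024)]: dr(T(g.x,cube(*b)),(0,0,255))
    if n=='top': cv2.imwrite('pics/ovt.png',cv2.resize(im[520:1200,640:1980],(800,406),interpolation=cv2.INTER_AREA))
    else: cv2.imwrite('pics/ovs.png',im[460:1320,860:1440][::1,::1][:600]); cv2.imwrite('pics/ovs2.png',im[720:1300,900:1440])
E
python3 f3.py
```

```text
ring [0.64591265 0.23723291 1.46020314] 83.66347722747312 [-1.3 -0.7  0.8  0.   0.4 -0.  -1.7 -0.3  2.3  0.3 -0.2 -0.9 -0.8 -0.2]
riser [0.58250034 0.24149664 1.45497604] 83.36398653040689 [-1.2 -0.4  1.3 -0.7 -0.3  0.2  0.1  0.8]
reacher [ 0.55847019 -0.28652609  1.67889444] 96.19356562369856 [-0.5  0.3  0.9 -0.  -2.3 -3.3 -2.1  3.2  1.9 -0.6  2.2  1.2  0.  -0.4]
jaws [[0.5717123  0.05489541 0.017     ]] grip [[ 0.55847019 -0.28652609  0.02      ]]
rounds
```

```bash
sleep 1
```

```text
(no output)
```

View pics/ovt.png

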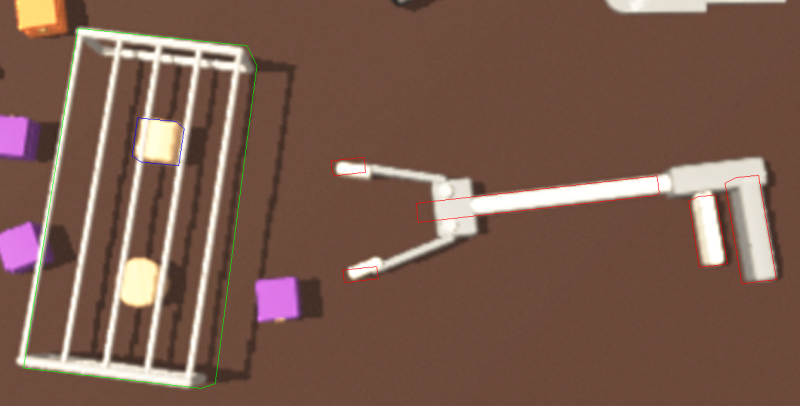

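View pics/ovs.png

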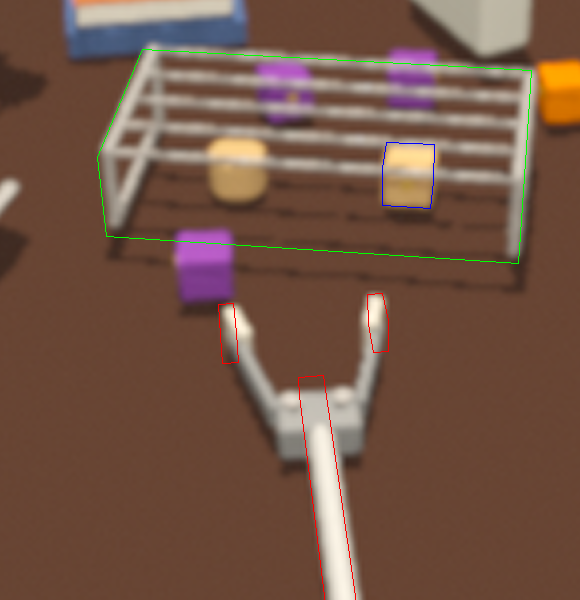

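View pics/ovs2.png

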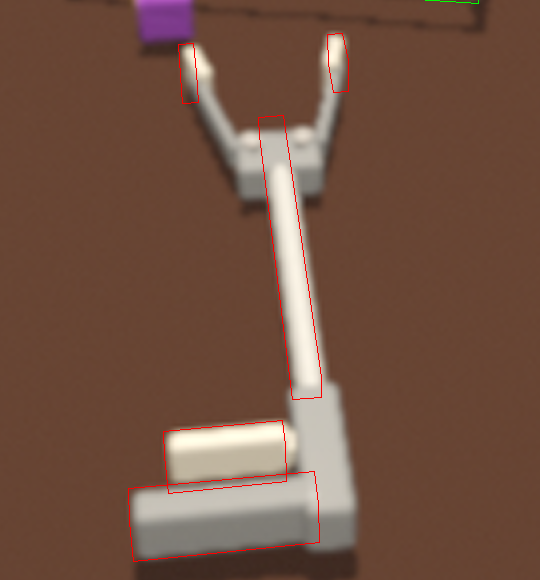

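```bash
cat > f4.py <<'E'
from f2 import *
# shaft centroids by brightness
def shaft_top(c,cols,r0,r1):
    g=c['img'].min(2).astype(float); o=[]
    for x in cols:
        w=np.clip(g[r0:r1,x]-90,0,None); o.append((x,(w*np.arange(r0,r1)).sum()/w.sum()))
    return o
def shaft_side(c,rows,c0,c1):
    g=c['img'].min(2).astype(float); o=[]
    for y in rows:
        w=np.clip(g[y,c0:c1]-90,0,None); o.append(((w*np.arange(c0,c1)).sum()/w.sum(),y))
    return o
a=shaft_top(t,range(364,438,4),198,224); b=shaft_side(s,range(228,276,4),285,312)
pa=np.polyfit(*np.array(a).T,1);pb=np.polyfit(*np.array(b).T[::-1],1)
print(pa,np.abs(np.polyval(pa,np.array(a)[:,0])-np.array(a)[:,1]).max(),pb)
for z in(.016,.02,.024):
  for c,px in((t,a),(s,b)):
    P=np.array([onz(c,y,x,z)[:2] for x,y in px]); l=np.polyfit(P[:,1],P[:,0],1)
    print(z,'yaw',90-np.degrees(np.arctan(l[0])),'x at y=-.2,0:',np.polyval(l,[-.2,0]))
for n,c in(('top',t),('side',s)):
    r=(190,255,440,495) if n=='top' else (265,330,250,320)
    cv2.imwrite(f'pics/h_{n}.png',cv2.resize(c['img'][r[0]:r[1],r[2]:r[3]],None,fx=9,fy=9,interpolation=cv2.INTER_CUBIC))
    r=(192,250,296,360) if n=='top' else (180,230,262,320)
    cv2.imwrite(f'pics/j_{n}.png',cv2.resize(c['img'][r[0]:r[1],r[2]:r[3]],None,fx=10,fy=10,interpolation=cv2.INTER_CUBIC))
E
python3 f4.py
```

```text
ring [0.64591265 0.23723291 1.46020314] 83.66347722747312 [-1.3 -0.7  0.8  0.   0.4 -0.  -1.7 -0.3  2.3  0.3 -0.2 -0.9 -0.8 -0.2]
[-1.17841003e-01  2.57894240e+02] 0.10054329849756982 [1.50971654e-01 2.60789689e+02]
0.016 yaw 96.37224073395546 x at y=-.2,0: [0.60038353 0.57804805]
0.016 yaw 96.75739387815901 x at y=-.2,0: [0.60218415 0.57848642]
0.02 yaw 96.3722407339555 x at y=-.2,0: [0.59995935 0.57762386]
0.02 yaw 96.757393878159 x at y=-.2,0: [0.60181693 0.5781192 ]
0.024 yaw 96.37224073395544 x at y=-.2,0: [0.59953516 0.57719968]
0.024 yaw 96.75739387815894 x at y=-.2,0: [0.6014497  0.57775197]
```

```bash
sleep 1
```

```text
(no output)
```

View pics/h_top.png

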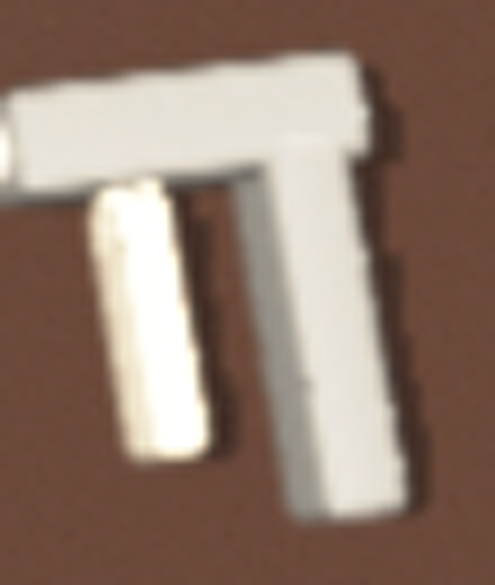

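View pics/j_top.png

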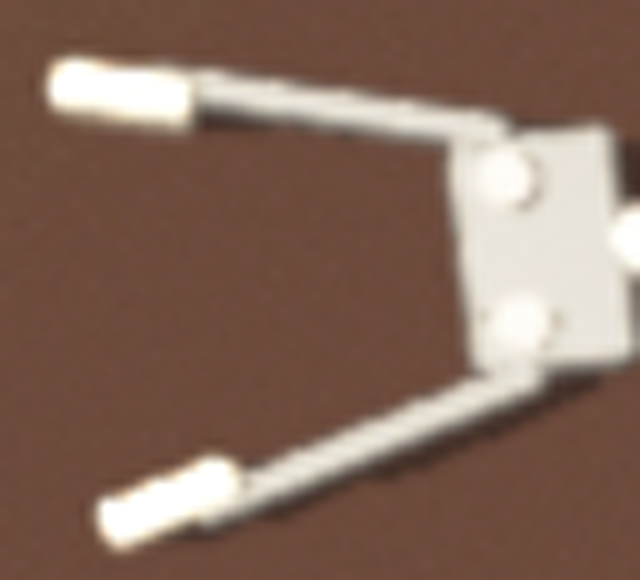

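View pics/h_side.png

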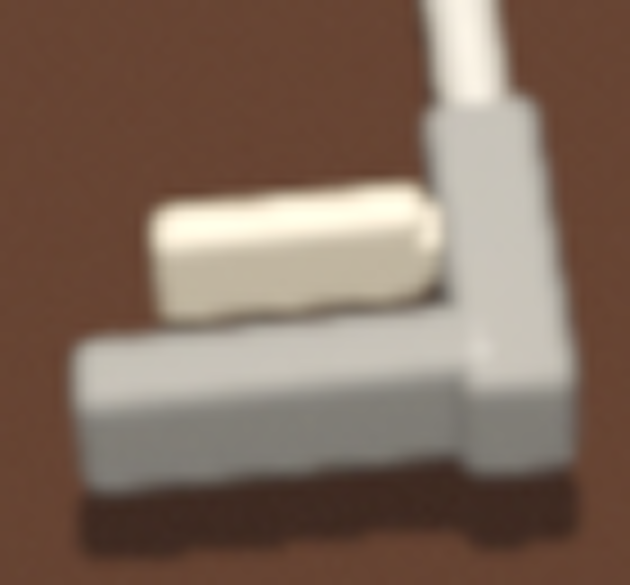

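View pics/j_side.png

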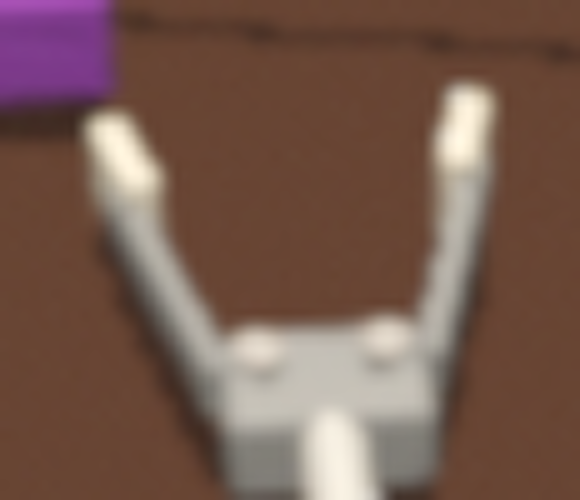

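```bash
cat > f5.py <<'E'
from f2 import *
a=np.radians(96.5)
h=lambda u,v,f=9,o=(440,190):((u/f+o[0]-.45),(v/f+o[1]-.45))
obs=[(t,(-.028,.047,.032),h(408,518)),(t,(-.008,.047,.032),h(325,518)),(t,(.028,.028,.03),h(130,462)),
(s,(-.028,.047,.032),h(80,412,9,(250,265))),(s,(-.028,.047,0),h(92,494,9,(250,265))),(s,(-.008,.047,.032),h(75,348,9,(250,265)))]
for c,l,px in obs:
    w=onz(c,px[1],px[0],l[2]); o=T((0,0,a),[l])[0]; print((w-o)[:2].round(4))
# jaws: pads mid
j=lambda u,v:(u/10+296-.45,v/10+192-.45); js=lambda u,v:(u/10+262-.45,v/10+180-.45)
for c,p1,p2 in((t,j(120,92),j(170,502)),(s,js(122,155),js(466,130))):
    w=[onz(c,p[1],p[0],.03) for p in(p1,p2)]; print('jaw mid',((w[0]+w[1])/2).round(4),np.linalg.norm(w[0]-w[1]))
for yaw in(96.4,96.6): print('pred off', T((0,0,np.radians(yaw)),[(.338,-.05,0)]))
E
python3 f5.py
```

```text
ring [0.64591265 0.23723291 1.46020314] 83.66347722747312 [-1.3 -0.7  0.8  0.   0.4 -0.  -1.7 -0.3  2.3  0.3 -0.2 -0.9 -0.8 -0.2]
[ 0.5573 -0.2866]
[ 0.5596 -0.2872]
[ 0.5583 -0.281 ]
[ 0.5616 -0.2872]
[ 0.5619 -0.2855]
[ 0.5614 -0.29  ]
jaw mid [0.5716 0.05   0.03  ] 0.08956034201491529
jaw mid [0.5739 0.0502 0.03  ] 0.09100987685716187
pred off [[0.0120119 0.341467  0.       ]]
pred off [[0.01081988 0.34150685 0.        ]]
```

>>> jog_arm(commands=[-1,-0.01,0.01,0,0,-1,-0.02,0.02,0,0,-1,-0.025,0.026,0,0,-1,-0.025,0.026,0,0,-1,-0.025,0.026,0,0,-1,-0.025,0.026,0,0,-1,-0.025,0.026,0,0,-1,-0.025,0.026,0,0,-1,-0.025,0.026,0,0,-1,-0.025,0.026,0,0,-1,-0.025,0.026,0,0,-1,-0.025,0.026,0,0,-1,-0.025,0.026,0,0,-1,-0.025,0.026,0,0,-1,-0.025,0.026,0,0,-1,-0.025,0.026,0,0,-1,-0.025,0.026,0,0,-1,-0.025,0.026,0,0,-1,-0.025,0.026,0,0,-1,-0.025,0.026,0,0])

```text
t: 2.37
tool_pos: [0.4996, -0.1164, 0.2189]
orientation: [2.671, 1.654, 0.001]
force: [0.9, -0.0, 0.2]
opening: 0.0931
```

>>> jog_arm(commands=[-1,-0.025,0.026,0.01,0,-1,-0.025,0.026,0.01,0,-1,-0.025,0.026,0.01,0,-1,-0.025,0.026,0.01,0,-1,-0.02,0.021,0.01,0,-1,0,0,0.01,-6.6,-1,0,0,0.01,-6.6,-1,0,0,0.01,-6.6,-1,0,0,0,-6.6,-1,0,0,0,-6.6,-1,0,0,0,0,-1,0,0,0,0])

```text
t: 3.37
tool_pos: [0.5578, -0.2776, 0.1387]
orientation: [2.095, 2.341, 0.0]
force: [-0.1, -0.3, 0.2]
opening: 0.0929
```

```bash
cat > st.py <<'E'
from h import *
from scipy.spatial.transform import Rotation as Ro
def st():
    s=robot.read_state();R=Ro.from_rotvec(s['orientation']).as_matrix()
    print('t',round(s['t'],2),'p',s['tool_pos'].round(4),'xyaw',np.degrees(np.arctan2(R[1,0],R[0,0])).round(2),'tilt',np.degrees(np.arccos(-R[2,2])).round(2),'F',s['force'].round(1),'open',round(s['opening'],4)); return s,R
E
python3 - <<'E'
from st import *
s,R=st()
c=robot.read_camera('wrist'); cv2.imwrite('pics/w1.png',c['img']); pickle.dump(c,open('w1.pkl','wb'))
for p in [(-.028,.047,.032),(-.008,.047,.032),(.028,.028,.03),(.028,-.034,.03)]:
    from fit import T
    print(p,proj(c,T((.5605,-.287,np.radians(96.5)),[p])[0]).round(1))
E
```

```text
t 3.37 p [ 0.5578 -0.2776  0.1387] xyaw 96.33 tilt 0.0 F [-0.1 -0.3  0.2] open 0.0929
(-0.028, 0.047, 0.032) [279.8 144.4]
(-0.008, 0.047, 0.032) [303.  144.4]
(0.028, 0.028, 0.03) [344.3 165.8]
(0.028, -0.034, 0.03) [343.4 232.1]
```

View pics/w1.png

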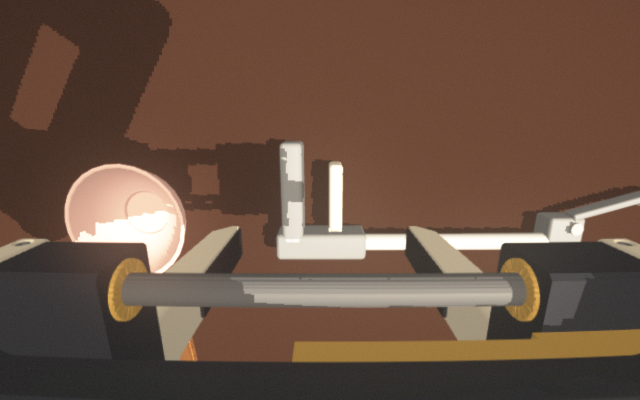

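>>> jog_arm(commands=[-1,-0.0096,0.0016,0.02,0,-1,0,0,0.03,0,-1,0,0,0.03,0,-1,0,0,0.02,0,-1,0,0,0.015,0,-1,0,0,0.01,0,-1,0,0,0.009,0,-1,0,0,0,0,-1,0,0,0,0])

```text
t: 4.17
tool_pos: [0.5607, -0.2871, 0.005]
orientation: [2.092, 2.343, 0.0]
force: [-0.8, 0.2, 0.3]
opening: 0.0929
```

```bash
python3 - <<'E'
from st import *
st()
E
```

```text
t 4.17 p [ 0.5607 -0.2871  0.005 ] xyaw 96.49 tilt 0.02 F [-0.8  0.2  0.3] open 0.0929
```

>>> jog_arm(commands=[-0.5,0,0,0.002,0,-0.2,0,0,0,0,-0.2,0,0,0,0,-0.1,0,0,0,0,-0.1,0,0,0,0,-0.1,0,0,0,0], grip_force=30)

```text
t: 4.67
tool_pos: [0.5606, -0.2871, 0.0029]
orientation: [2.091, 2.344, -0.0]
force: [0.3, -2.0, 1.0]
opening: 0.0576
```

```bash
python3 - <<'E'
from st import *
st()
c=robot.read_camera('top'); cv2.imwrite('pics/t2.png',cv2.resize(c['img'][150:300,140:500],(800,333)))
E
```

```text
t 4.67 p [ 0.5606 -0.2871  0.0029] xyaw 96.54 tilt 0.03 F [ 0.3 -2.   1. ] open 0.0576
```

View pics/t2.png

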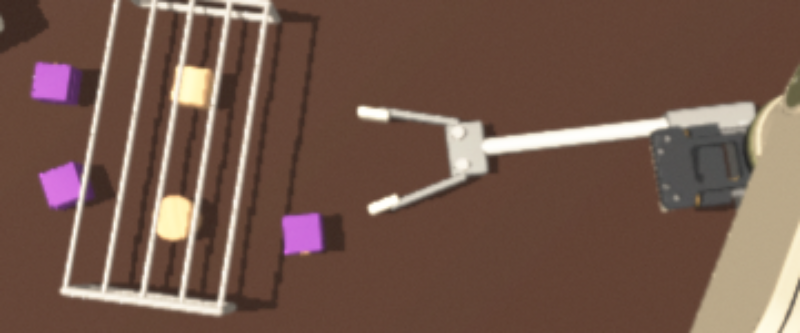

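Contact is beginning, with the opening at 57.6 mm. I'll keep closing until it reaches about 51 mm.

>>> jog_arm(commands=[-0.1,0,0,0,0,-0.1,0,0,0,0,-0.1,0,0,0,0,-0.1,0,0,0,0])

```text
t: 5.05
tool_pos: [0.5606, -0.2873, 0.0029]
orientation: [2.091, 2.344, -0.0]
force: [0.6, -2.5, 2.6]
opening: 0.0518
```

>>> jog_arm(commands=[-0.1,0,0,-0.002,0,-0.1,0,0,-0.002,0,-0.1,0,0,0,1,-0.1,0,0,0,2,-0.1,0,0,0,2,-0.1,0,0,0,2,-0.1,0,0,0,2,-0.1,0,0,0,2,-0.1,0,0,0,1,-0.1,0,0,0,0.8,-0.1,0,0,0,0,-0.1,0,0,0,0])

```text
t: 6.05
tool_pos: [0.5603, -0.2868, 0.0065]
orientation: [-2.339, -2.097, 0.0]
force: [-0.6, -0.3, -1.9]
opening: 0.0516
```

```bash
cat > look.py <<'E'
import sys
from st import *
st()
n=sys.argv[1]
for k in('top','side'):
    c=robot.read_camera(k); pickle.dump(c,open(k+n+'.pkl','wb'))
    if k=='top': cv2.imwrite('pics/top'+n+'.png',cv2.resize(c['img'][130:300,140:500],(800,378),interpolation=cv2.INTER_CUBIC))
    else: cv2.imwrite('pics/side'+n+'.png',cv2.resize(c['img'][110:330,190:390],(545,600),interpolation=cv2.INTER_CUBIC))
E
python3 look.py 3
```

```text
t 6.05 p [ 0.5603 -0.2868  0.0065] xyaw 83.77 tilt 0.01 F [-0.6 -0.3 -1.9] open 0.0516
```

View pics/top3.png

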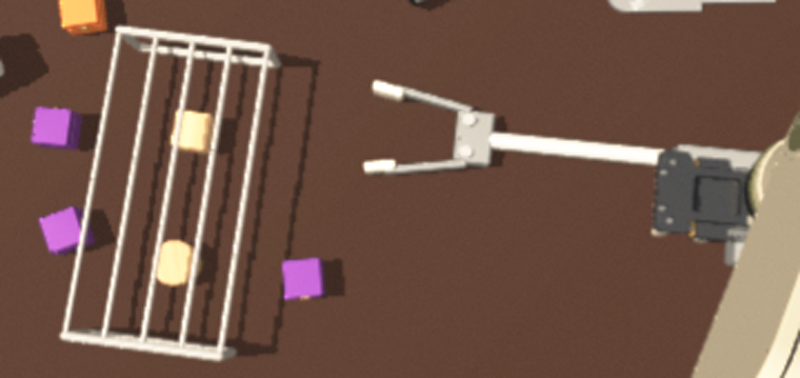

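View pics/side3.png

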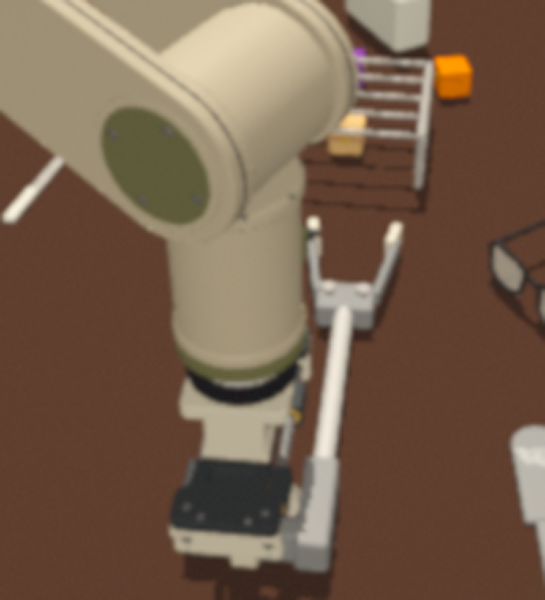

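```bash
cat > al.py <<'E'
import sys
from f2 import *
def line(n,cols,r0,r1,z=.024):
    c=pickle.load(open(f'top{n}.pkl','rb'))
    g=c['img'].min(2).astype(float); P=[]
    for x in cols:
        w=np.clip(g[r0:r1,x]-90,0,None); P.append(onz(c,(w*np.arange(r0,r1)).sum()/w.sum(),x,z)[:2])
    P=np.array(P); l=np.polyfit(P[:,1],P[:,0],1); yaw=np.pi/2-np.arctan(l[0]); print('yaw',np.degrees(yaw)); return l,yaw
def box(n,roi):
    c=pickle.load(open(f'top{n}.pkl','rb')); r0,r1,c0,c1=roi
    im=c['img'].astype(int); m=((im[...,2]>225)&(im[...,1]>200)).astype(np.uint8)
    return m[r0:r1,c0:c1]
E
python3 - <<'E'
from al import *
l,yaw=line('3',range(364,432,4),180,212)
c=pickle.load(open('top3.pkl','rb'))
b=onz(t,187.9,224.6,.033)[:2]; print('box top-cam',b)
for o,B in(('top',b),('joint',q.x[:2])): print(o,'offset box-line (perp, +toward world +x):',(B[0]-np.polyval(l,B[1]))*np.cos(yaw-np.pi/2))
# box yaw from top corners
C=[onz(t,v,u,.033)[:2] for u,v in((218.5,179.5),(232.6,180.4),(230.8,196.6),(216.6,195.2))]
print(np.array(C).round(4)); 
for i,j in((1,0),(2,3),(2,1),(3,0)): d=C[j]-C[i]; print(np.degrees(np.arctan2(d[1],d[0])),np.linalg.norm(d))
cv2.imwrite('pics/j3.png',cv2.resize(c['img'][160:215,300:365],None,fx=10,fy=10,interpolation=cv2.INTER_CUBIC))
E
```

```text
ring [0.64591265 0.23723291 1.46020314] 83.66347722747312 [-1.3 -0.7  0.8  0.   0.4 -0.  -1.7 -0.3  2.3  0.3 -0.2 -0.9 -0.8 -0.2]
yaw 83.5706400987112
box top-cam [0.64534534 0.23631067]
top offset box-line (perp, +toward world +x): -0.022484977602216436
joint offset box-line (perp, +toward world +x): -0.02202450329431467
[[0.6641 0.2502]
 [0.6619 0.2192]
 [0.626  0.2223]
 [0.6293 0.2533]]
85.82834732329556 0.03106820119629766
83.88223442436367 0.031241282977257236
-4.851200525922017 0.03600861662390735
-5.126014787879039 0.03494999249408687
```

View pics/j3.png

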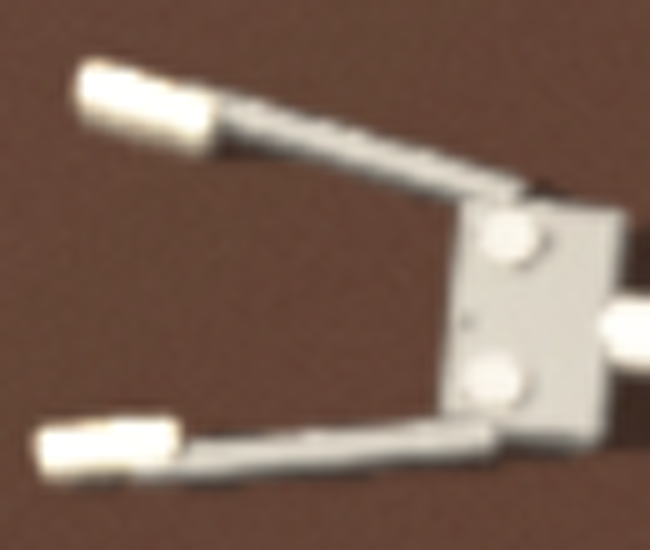

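```bash
python3 - <<'E'
from al import *
c=pickle.load(open('top3.pkl','rb'))
P=[onz(c,v,u,.033)[:2] for u,v in((314.05,170.05),(310.3,204.35),(307.5,169.),(303.2,204.4))]
print(np.array(P).round(4),(P[0]+P[1])/2, 'tips mid',(P[2]+P[3])/2)
for u in(310.2,316.5,322.8): print('box front bottom side cam',onz(s,166.8,u,0))
E
```

```text
ring [0.64591265 0.23723291 1.46020314] 83.66347722747312 [-1.3 -0.7  0.8  0.   0.4 -0.  -1.7 -0.3  2.3  0.3 -0.2 -0.9 -0.8 -0.2]
[[0.6835 0.0409]
 [0.6077 0.0493]
 [0.686  0.0552]
 [0.6077 0.0646]] [0.64557236 0.04506448] tips mid [0.64681594 0.05992917]
box front bottom side cam [0.62653969 0.21662091 0.        ]
box front bottom side cam [0.64530713 0.21643628 0.        ]
box front bottom side cam [0.66407458 0.21625168 0.        ]
```

>>> jog_arm(commands=[-0.1,0,-0.006,0,0,-0.1,0,-0.01,0,-0.5,-0.1,0.005,-0.006,0,-0.5,-0.1,0.01,0,0,0,-0.1,0.015,0,0,0,-0.1,0.015,0,0,0,-0.1,0.015,0,0,0,-0.1,0.015,0,0,0,-0.1,0.01,0,0,0,-0.1,0.005,0,0,0,-0.1,0,0,0,0,-0.1,0,0,0,0])

```text
t: 7.15
tool_pos: [0.547, -0.1948, 0.0067]
orientation: [2.32, 2.118, -0.0]
force: [0.1, -0.1, -1.4]
opening: 0.052
```

```bash
python3 look.py 4; python3 - <<'E'
from al import *
c=pickle.load(open('top4.pkl','rb'))
g=c['img'].min(2)
cv2.imwrite('pics/j4.png',cv2.resize(c['img'][165:225,210:350],None,fx=5.7,fy=5.7,interpolation=cv2.INTER_CUBIC))
E
```

```text
t 7.15 p [ 0.547  -0.1948  0.0067] xyaw 84.79 tilt 0.02 F [ 0.1 -0.1 -1.4] open 0.052
ring [0.64591265 0.23723291 1.46020314] 83.66347722747312 [-1.3 -0.7  0.8  0.   0.4 -0.  -1.7 -0.3  2.3  0.3 -0.2 -0.9 -0.8 -0.2]
```

View pics/top4.png

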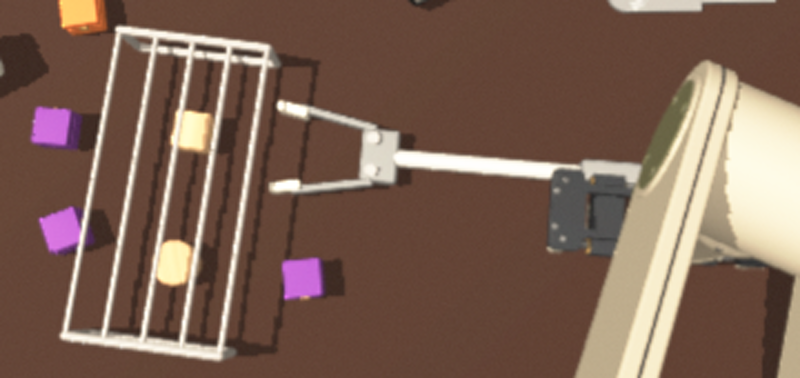

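View pics/j4.png

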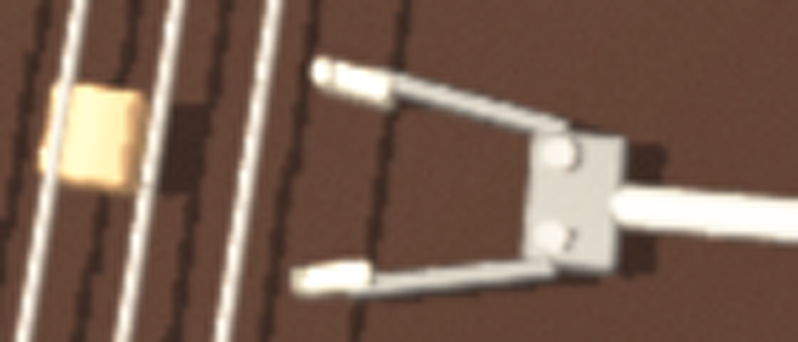

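View pics/side4.png

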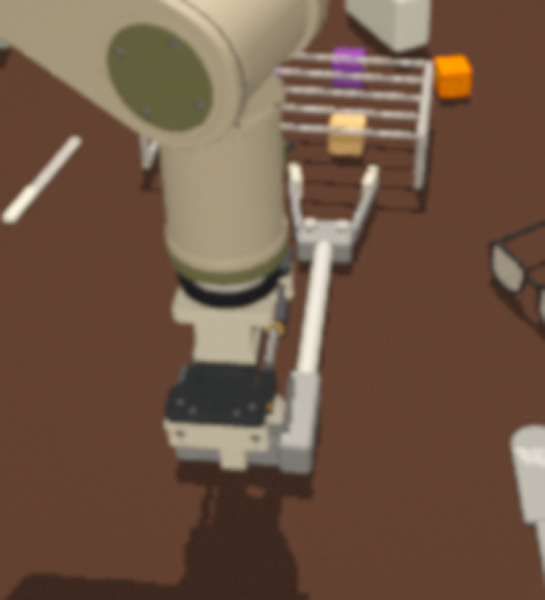

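```bash
python3 - <<'E'
from al import *
c=pickle.load(open('top4.pkl','rb'))
l,yaw=line('4',range(322,386,4),192,215,.0265)
b=onz(t,187.9,224.9,.033)[:2]
print('off',(b[0]-np.polyval(l,b[1]))*np.cos(yaw-np.pi/2))
f=lambda u,v:onz(c,v/5.7+165-.4,u/5.7+210-.4,.033)[:2]
p1,p2=f(352,84),f(333,277); t1,t2=f(316,68),f(297,282)
print(p1,p2,'mid',(p1+p2)/2,'line x there',np.polyval(l,((p1+p2)/2)[1]),'tips',t1,t2)
E
```

```text
ring [0.64591265 0.23723291 1.46020314] 83.66347722747312 [-1.3 -0.7  0.8  0.   0.4 -0.  -1.7 -0.3  2.3  0.3 -0.2 -0.9 -0.8 -0.2]
yaw 84.58856350645519
off 0.009161992476098672
[0.66354815 0.13432292] [0.58904227 0.14071127] mid [0.62629521 0.1375171 ] line x there 0.6268406217981128 tips [0.66992622 0.14823954] [0.5872337  0.15435556]
```

>>> jog_arm(commands=[-0.1,0,0.004,0,0,-0.1,0,0.0045,0,0,-0.1,0.004,0,0,0,-0.1,0.008,0,0,0,-0.1,0.01,0,0,0,-0.1,0.01,0,0,0,-0.1,0.01,0,0,0,-0.1,0.008,0,0,0,-0.1,0,0,0,0,-0.1,0,0,0,0])

```text
t: 8.08
tool_pos: [0.5599, -0.1451, 0.0067]
orientation: [2.319, 2.119, -0.0]
force: [-0.0, -0.2, -2.0]
opening: 0.0516
```

```bash
python3 look.py 5; python3 - <<'E'
from h import *
c=pickle.load(open('top5.pkl','rb'))
cv2.imwrite('pics/j5.png',cv2.resize(c['img'][165:225,200:340],None,fx=5.7,fy=5.7,interpolation=cv2.INTER_CUBIC))
E
```

```text
t 8.08 p [ 0.5599 -0.1451  0.0067] xyaw 84.83 tilt 0.01 F [-0.  -0.2 -2. ] open 0.0516
```

View pics/j5.png

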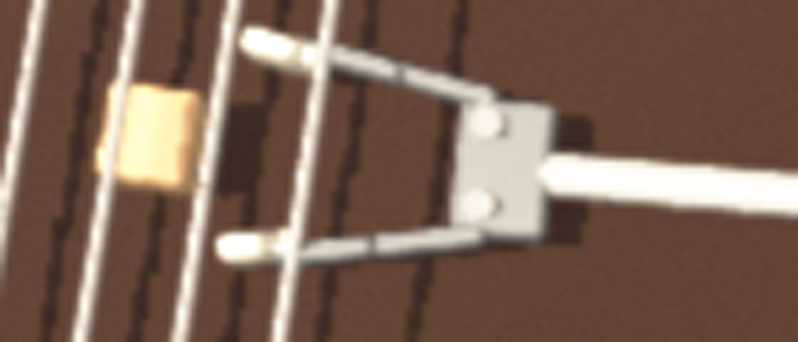

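View pics/side5.png

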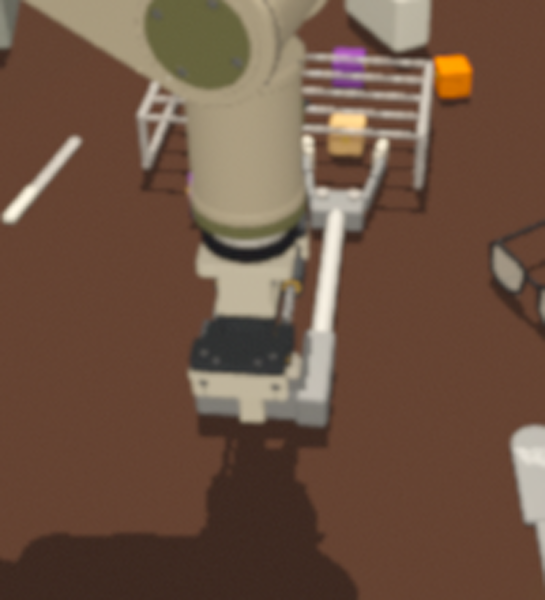

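>>> jog_arm(commands=[-0.1,0.006,0,0,0,-0.1,0.01,0,0,0,-0.1,0.01,0,0,0,-0.1,0.01,0,0,0,-0.1,0.006,0,0,0,-0.1,0,0,0,0,-0.1,0,0,0,0])

```text
t: 8.77
tool_pos: [0.5638, -0.1035, 0.0066]
orientation: [2.32, 2.119, -0.0]
force: [0.1, -0.0, -1.9]
opening: 0.0519
```

```bash
python3 look.py 6; python3 - <<'E'
from h import *
c=pickle.load(open('top6.pkl','rb'))
cv2.imwrite('pics/j6.png',cv2.resize(c['img'][165:225,200:340],None,fx=5.7,fy=5.7,interpolation=cv2.INTER_CUBIC))
E
```

```text
t 8.77 p [ 0.5638 -0.1035  0.0066] xyaw 84.82 tilt 0.01 F [ 0.1 -0.  -1.9] open 0.0519
```

View pics/j6.png

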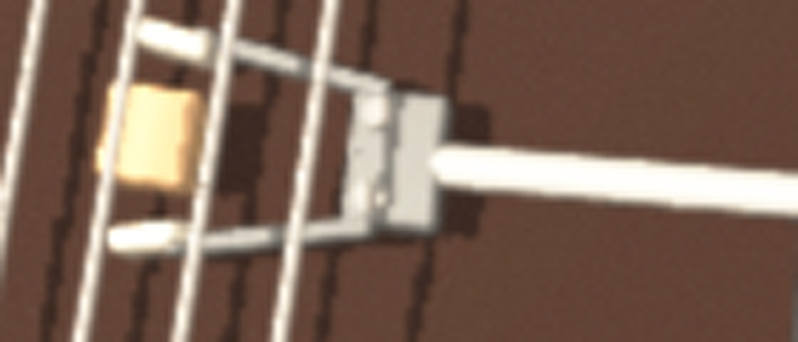

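View pics/side6.png

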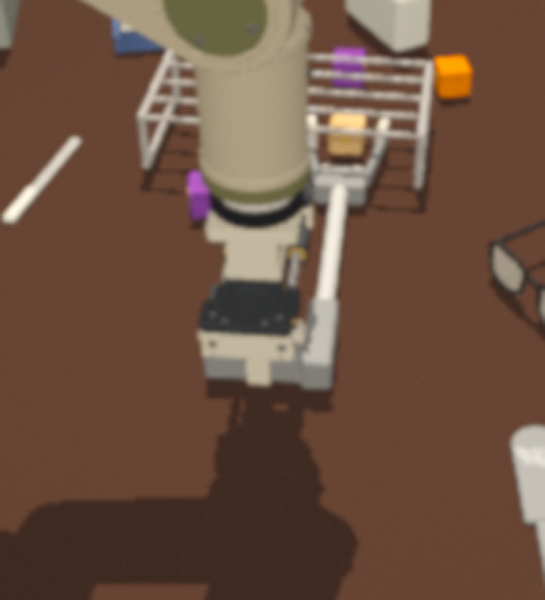

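>>> jog_arm(commands=[-0.1,0,0,0.0015,0,-0.1,0,0,0.0015,0,-0.05,0,0,0,0,0.0,0,0,0,0,0.0,0,0,0,0,0.05,0,0,0,0,0.05,0,0,0,0,0.1,0,0,0,0,0.1,0,0,0,0,0.2,0,0,0,0,0.3,0,0,0,0,0.3,0,0,0,0], grip_force=30)

```text
t: 9.87
tool_pos: [0.5638, -0.1041, 0.0037]
orientation: [2.321, 2.117, 0.0]
force: [0.1, -0.2, -1.2]
opening: 0.041
```

```bash
python3 look.py 7; python3 - <<'E'
from h import *
c=pickle.load(open('top7.pkl','rb'))
cv2.imwrite('pics/j7.png',cv2.resize(c['img'][165:225,200:340],None,fx=5.7,fy=5.7,interpolation=cv2.INTER_CUBIC))
E
```

```text
t 9.87 p [ 0.5638 -0.1041  0.0037] xyaw 84.74 tilt 0.01 F [ 0.1 -0.2 -1.2] open 0.041
```

View pics/j7.png

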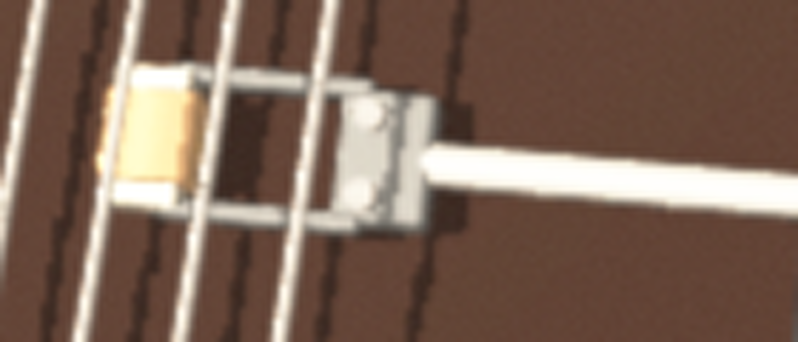

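>>> jog_arm(commands=[0.3,0,0,0,0,0.3,-0.003,0,0,0,0.3,-0.006,0,0,0,0.3,-0.008,0,0,0,0.3,-0.008,0,0,0,0.3,-0.008,0,0,0,0.3,-0.008,0,0,0,0.3,-0.006,0,0,0,0.3,-0.003,0,0,0,0.3,0,0,0,0])

```text
t: 10.8
tool_pos: [0.559, -0.155, 0.0037]
orientation: [2.322, 2.116, -0.0]
force: [0.7, -0.8, -0.2]
opening: 0.0413
```

```bash
python3 look.py 8
```

```text
t 10.8 p [ 0.559  -0.155   0.0037] xyaw 84.68 tilt 0.02 F [ 0.7 -0.8 -0.2] open 0.0413
```

View pics/top8.png

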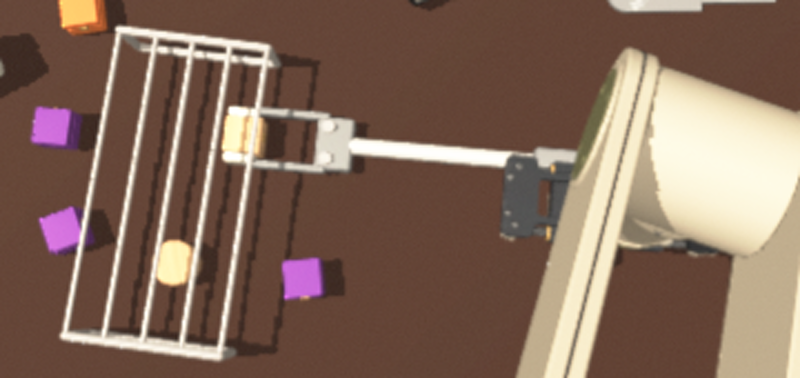

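View pics/side8.png

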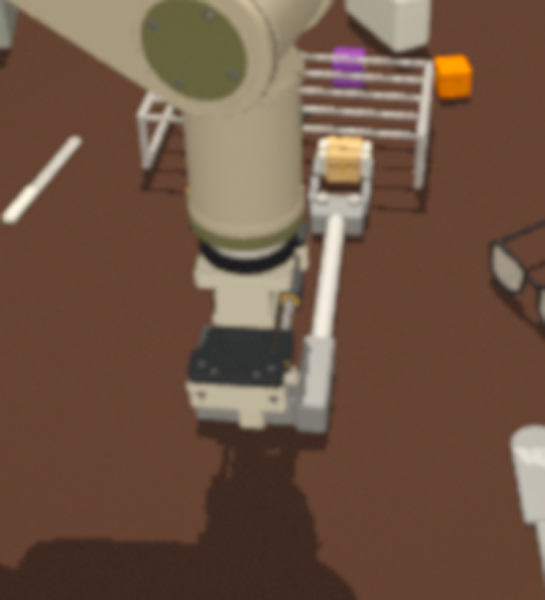

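The box is following. I'll keep drawing it back.

>>> jog_arm(commands=[0.3,-0.003,0,0,0,0.3,-0.006,0,0,0,0.3,-0.008,0,0,0,0.3,-0.01,0,0,0,0.3,-0.01,0,0,0,0.3,-0.01,0,0,0,0.3,-0.01,0,0,0,0.3,-0.01,0,0,0,0.3,-0.01,0,0,0,0.3,-0.01,0,0,0,0.3,-0.008,0,0,0,0.3,-0.006,0,0,0,0.3,-0.003,0,0,0,0.3,0,0,0,0])

```text
t: 12.07
tool_pos: [0.5495, -0.2584, 0.0037]
orientation: [2.321, 2.116, -0.0]
force: [0.1, -0.1, -1.1]
opening: 0.0413
```

```bash
python3 look.py 9
```

```text
t 12.07 p [ 0.5495 -0.2584  0.0037] xyaw 84.7 tilt 0.02 F [ 0.1 -0.1 -1.1] open 0.0413
```

View pics/top9.png

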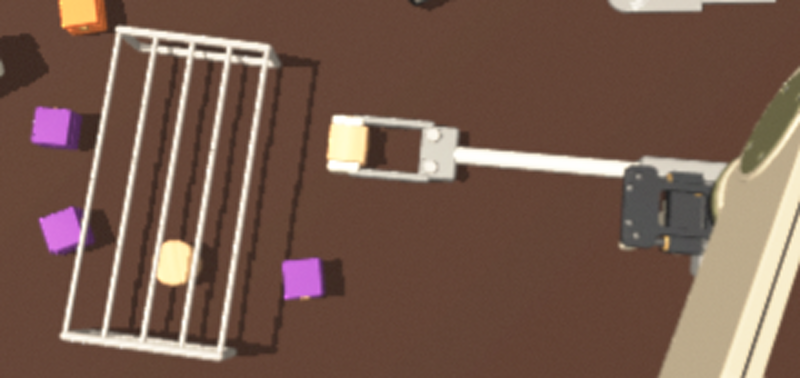

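View pics/side9.png

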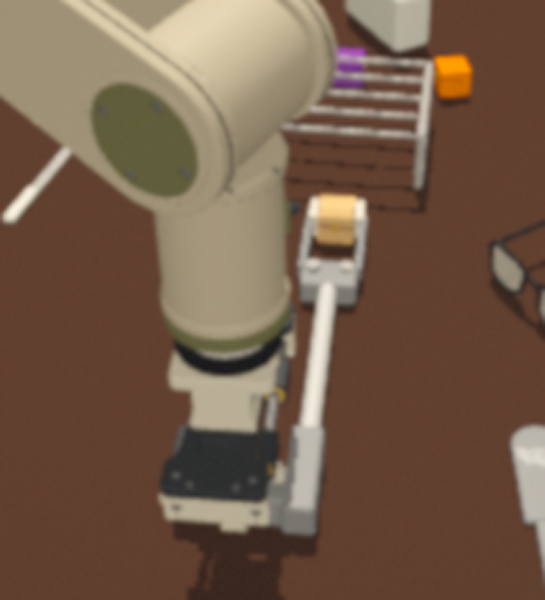

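>>> jog_arm(commands=[0.3,0,0,0.0008,0,0.1,0,0,0,0,0.1,0,0,0,0,0.05,0,0,0,0,0.0,0,0,0,0,0.0,0,0,0,0,-0.05,0,0,0,0,-0.1,0,0,0,0,-0.1,0,0,0,0,-0.15,0,0,0,0,-0.2,0,0,0,0,-0.2,0,0,0,0,-0.3,0,0,0,0,-0.5,0,0,0,0,-0.8,0,0,0,0,-1,0,0,0,0,-1,0,0,0,0,-1,0,0,0,0])

```text
t: 13.67
tool_pos: [0.5495, -0.2576, 0.0027]
orientation: [-2.321, -2.117, 0.0]
force: [-0.2, -0.1, -0.1]
opening: 0.0892
```

```bash
python3 look.py 10; python3 -c "
from h import *
c=robot.read_camera('wrist');cv2.imwrite('pics/w10.png',c['img'])"
```

```text
t 13.67 p [ 0.5495 -0.2576  0.0027] xyaw 84.74 tilt 0.01 F [-0.2 -0.1 -0.1] open 0.0892
```

View pics/top10.png

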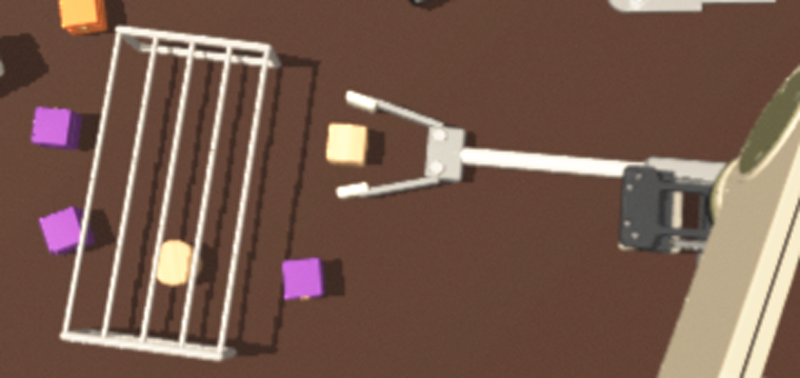

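View pics/w10.png

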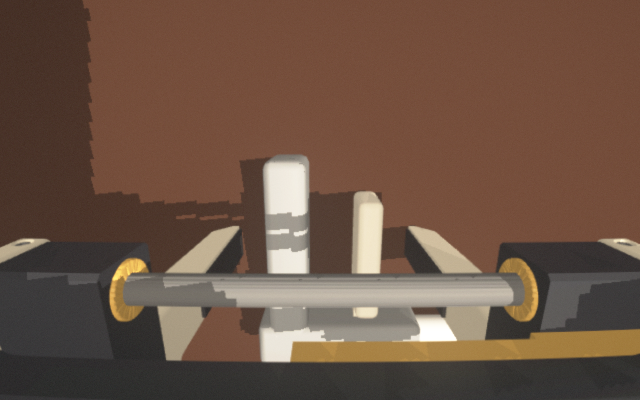

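The jaws are open and the box stands free, with clearance on both fingers. I'll lift straight up.

>>> jog_arm(commands=[-1,0,0,-0.005,0,-1,0,0,-0.01,0,-1,0,0,-0.02,0,-1,0,0,-0.03,0,-1,0,0,-0.03,0,-1,0,0,-0.03,0,-1,0,0,-0.03,0,-1,0,0,-0.03,0,-1,-0.03,0,-0.02,0,-1,-0.03,0,0,0,-1,-0.03,0,0,0,-1,0,0,0,0,-1,0,0,0,0])

```text
t: 14.9
tool_pos: [0.5409, -0.3484, 0.2087]
orientation: [2.323, 2.114, 0.0]
force: [-0.1, 0.7, -0.3]
opening: 0.0935
```

```bash
python3 look.py 11
```

```text
t 14.9 p [ 0.5409 -0.3484  0.2087] xyaw 84.6 tilt 0.04 F [-0.1  0.7 -0.3] open 0.0935
```

View pics/top11.png

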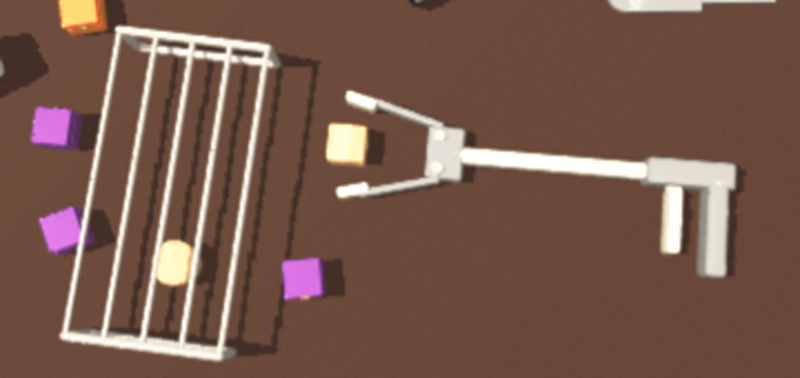

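View pics/side11.png

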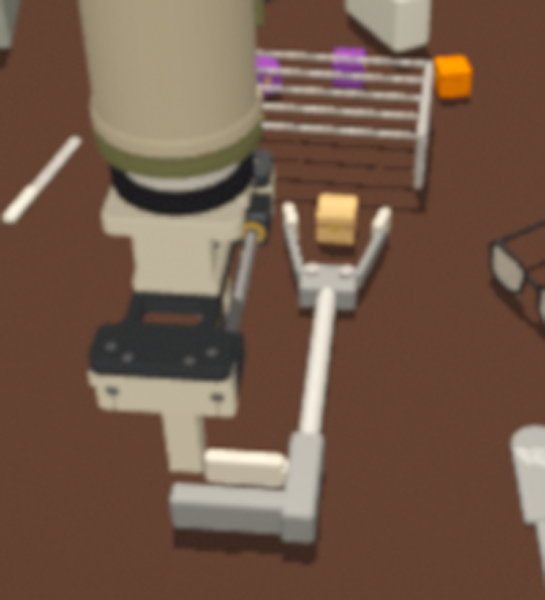

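The box stands upright with its clasp facing forward, fully in front of the riser. The reacher lies flat, the round box hasn't moved, and the gripper is clear. I'm handing the job in.

```bash
python3 -c "
from plant import robot
print(robot.close_job())"
```

```text
the job is handed in; nothing more can be done
None
```

The ring box is out in front of the riser and standing upright, and the job is handed in at about 15 s of the 45 s allowed. I took the reacher by its grip, slid its open jaws in on either side of the box, squeezed until they closed on it (grip 41 mm wide), and drew it back about 155 mm. I then opened the grip slowly and lifted clear.

**Last checks:** the final top and side pictures show:
- **Ring box:** upright and free between the open jaws, about 60 mm in front of the riser by eye.
- **Reacher:** lying flat on the nightstand with the trigger out.
- **Other boxes:** the round box and the purple and orange boxes look unmoved.
- **Robot:** about 0.2 m above the table and touching nothing, with wrist force under 1 N.

**What disagreed:**
- The two cameras differed by 2–4 mm on where the reacher lay.
- My first fit put the ring box about 3 mm too deep, and my first sideways shift left the jaws about 9 mm off its line. I corrected both before sliding the jaws in.

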